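Roll the metal trim strip flush into a pool-table cap rail

TASK

The metal trim strip in the wooden pool-table rail still stands proud of its groove. Take the hand roller out of its red stand and roll it along the strip from one end to the other, firmly but without bearing down hard enough to dent the rail, until every section lies fully home and flush. Then put the roller back upright in its stand as it was and let go, leaving everything else on the table as it stands.

Things in the scene. Friction and masses are not known exactly. Their poses are not given: they have to be found in the camera images.
- cradle: Low pale wooden cradle, 130 x 340 mm, 40 mm high, fixed to the table. It holds a brown wooden rail (100 mm wide, 300 mm long) level. Origin: centre of its underside, on the table; x across the rail, y along it, z up. Only the roller may press on rail or strip (fingers 2 N at most), and never with more than 35 N, or the rail is dented; about 20 N seats the strip well.
- strip_mid (a point): Point on the strip's centre line, mid-length, 25 mm to the cradle's -x side, 56 mm above the table; cradle's axes. The strip is 260 mm long along y, 16 mm wide; 20 mm of wood lie beyond each end. The rail rests on rubber packing: its wooden top is 0 to 20 mm above this point, differs each time, is not measured and must be felt. It sinks about 1 mm per 18 N and springs back.
- roller_grip (a point): Centre of the roller's upright wooden handle, 26 x 26 mm square, 64 mm tall; gripped from above across either pair of faces with 60 N or more. z up, x along the wheel's axle, y the way it rolls. Below it a steel plate 72 (x) x 46 (y) mm, top 32 and underside 40 mm below this point, then a fork with a black rubber wheel, 40 mm across, 30 mm wide, its lowest point 86 mm below this point.
- roller: The whole roller, 0.3 to 0.5 kg. Origin: lowest point of its wheel, 86 mm below the handle's centre; same axes as roller_grip.
- roller_wheel (a joint): Turn of the roller's free-running wheel, rad; 1 rad is 20 mm rolled, either sign. 0 at the start. It must have turned 4 rad one way or the other while the roller is pressing on the rail: the strip is to be rolled, not stamped.
- stand: Red roller stand, 96 x 90 mm, fixed. Origin: centre of its underside, on the table; axes as the roller's in it. Side walls 54 mm high, inner faces at x = -25 and 25 mm, 12 mm thick; end walls 32 mm high, inner faces at y = -28 and 28 mm. The roller's steel plate rests on the side walls, its wheel hanging free between; the handle's centre is then 94 mm above the table, over the stand's centre.
- strip0 (a joint): Section 0 of the strip's ten, centred -117 mm along the cradle's y: each is 26 mm long; its value is how far it is pushed down, m. 0 is 5.5 mm proud of the wood; 0.005 fully home (0.5 mm proud, against a stop). It starts 3 to 5 mm short of home, moves only under 12 N or more and stays where it is left; home means beyond 0.004.
- strip1 (a joint): Section 1 of the strip's ten, centred -91 mm along the cradle's y: as strip0.
- strip2 (a joint): Section 2 of the strip's ten, centred -65 mm along the cradle's y: as strip0.
- strip3 (a joint): Section 3 of the strip's ten, centred -39 mm along the cradle's y: as strip0.
- strip4 (a joint): Section 4 of the strip's ten, centred -13 mm along the cradle's y: as strip0.
- strip5 (a joint): Section 5 of the strip's ten, centred 13 mm along the cradle's y: as strip0.
- strip6 (a joint): Section 6 of the strip's ten, centred 39 mm along the cradle's y: as strip0.
- strip7 (a joint): Section 7 of the strip's ten, centred 65 mm along the cradle's y: as strip0.
- strip8 (a joint): Section 8 of the strip's ten, centred 91 mm along the cradle's y: as strip0.
- strip9 (a joint): Section 9 of the strip's ten, centred 117 mm along the cradle's y: as strip0.
- chalk: Blue chalk cube, 22 mm. Bystander; origin under its centre.
- glue: Yellow glue bottle, 52 mm across, 130 mm tall. Bystander; origin under its centre.
- driver: Screwdriver lying on the table. Bystander.
- mug: Blue mug, 80 mm across, 90 mm tall. Bystander; origin under its centre.
- brush: Brush lying on the table. Bystander.
- bolts: Grey open box of bolts, 100 x 130 x 35 mm. Bystander; origin under its centre.
- spare: Spare aluminium trim bar, 16 x 200 x 10 mm, lying on the table. Bystander; origin under its centre.
Not all that is in view belongs to the job. Leave any green, pink or purple look-alike of the roller alone.

How it is judged:
On the way, in this order (a step that is already met when the one before it is completed fails the run):
1. the roller is lifted out of its stand (z of roller_grip in the frame of stand above 0.12 m), for 0.1 s.
2. the roller has rolled 80 mm one way and is pressing on the rail ((value of joint roller_wheel above 4 rad or value of joint roller_wheel below -4 rad) and contact force between roller and cradle above 4 N), for 0.05 s.
3. all ten sections of the strip are home (value of joint each of strip0, strip1, strip2, strip3, strip4, strip5, strip6, strip7, strip8, strip9 above 0.004 m), for 0.2 s.
At the end, for the whole second after the job is handed in: All ten strip sections are pushed down beyond 4 mm (within 1 mm of their stops), and the roller is back in its stand, released and at rest: handle centre within 10 mm (x) and 15 mm (y) of the stand's centre and 88 to 100 mm above its underside, upright within 0.12 rad, its weight on the stand (all of step 3 and x of roller_grip in the frame of stand between -0.01 and 0.01 m and y of roller_grip in the frame of stand between -0.015 and 0.015 m and z of roller_grip in the frame of stand between 0.088 and 0.1 m and angle between roller_grip's own z axis and vertical below 0.12 rad and linear speed of roller below 0.02 m/s and contact force between roller and stand above 1 N); the robot touches nothing.
It fails at once if the roller is pressed on the rail with more than 35 N (contact force between roller and cradle above 35 N).
It fails at once if the fingers press on the rail or strip (contact force between the fingers and cradle above 2 N).
It fails at once if something else on the table is shifted by more than 30 mm (distance of any of chalk, glue, driver, mug, brush, bolts, spare from where it was at the start of the episode above 0.03 m).
It also fails if it takes over 70 s, if anything falls off the work surface, if the arm or the gripper's body presses on something with over 40 N, if the wrist force passes 120 N, or if a joint passes its speed limit or range.

ROBOT

A 7-joint arm with a two-finger parallel gripper is mounted at the origin on the work surface. World frame = base frame: x ahead of the robot, y to its left, z up, the work surface at z = 0. Lengths are in m, angles in rad, forces in N, time in s.
With the tool pointing down it reaches from about 0.4 to 0.875 m from the base axis. Payload 6.5 kg.
Tool frame: the origin (TCP) lies midway between the tips of the shut fingers; the grasp point (between the pads) lies 19 mm behind it; x points along the fingers, y is the direction in which the jaws open and shut, and the axes are right-handed (so a half turn about x gives the same grasp; the last joint's range is limited). The gripper opens to 88 mm and grips with 3 to 60 N. Pads are 18 mm wide; open, the fingers measure 123 mm over their backs; the gripper's body (75 mm by 187 mm) begins 45 mm behind the grasp point.
Start: joints at [1.073, 0.536, -0.004, 1.538, 0.003, 1.067, -0.071], TCP at [0.272, -0.59, 0.218] pointing down, gripper open.
Joint ranges: [-2.7, 2.7], [-0.37, 2.16], [-1.27, 1.26], [0.24, 2.4], [-1.31, 4.45], [0.19, 1.91], [-2.76, 2.76]. Speed limits (rad/s): [2.39, 2.39, 3.14, 3.14, 3.14, 3.14, 3.14].

INTERFACE

Orientations are given as a unit quaternion [x, y, z, w].
In Python, from plant import arm, capture gives the robot as it stands.
- The arm moves only by the tool drive_tool, never from a script. Its argument "series" is a list of rows, each an object of numbers: "grip": the finger opening in m, from 0 to 0.0881; "x", "y", "z": the shift along the tool's x, y, z in m; "rx", "ry", "rz": the turn, a rotation vector about the tool's x, y, z in degrees. In form: [{"grip": .., "x": .., "y": .., "z": .., "rx": .., "ry": .., "rz": ..}, ...]. A call has 1 to 20 rows; each row is the pose to reach, as a shift and turn from the pose commanded when the call began, along the tool's axes at that moment; what a row does not reach only later rows make up. A row lasts 1/10 s, in which the tool goes at most 50 mm and 8.59 degrees, less where a joint would pass 70% of its speed; a pose out of reach is approached as far as the arm can. A call with a gripper value outside its range is refused whole. The fingers move at their own pace and stop on an object; the grip force is fixed at half the most. Time passes only in rows, so rows that repeat a pose let the fingers close. It gives the time, the measured TCP pose, the force and the opening at its end, in the units of the state.
- arm.observe(): the state, without advancing time (a new reading comes with each control period).
- capture(name): name is "scene" or "top" or "wrist"; returns a dict with "frame" (420x560x3 uint8, red, green, blue), "camera_matrix" (3x3 intrinsics, pixels), "pose" (4x4, takes a point from camera to world coordinates). Camera axes: x right, y down, z forward; pixel columns grow to the right and rows downward; lengths in m; the calibration is good to about 2 mm. A picture is of the moment at which its call begins. There is no depth.
- arm.finish_job(): hands the job in, once; it reports no verdict.
The state is a dict: "time_s": time; "joint_positions": joint angles; "qd": joint speeds; "tau": joint torques, N m; "ee_pos": TCP position; "ee_rot": TCP orientation; "contact_force": force on the tool from outside, world axes, zero at the start; "moment": the same for the moment, N m; "width": finger opening in m.
Only numpy, scipy, OpenCV 4.12 (cv2) and the standard library are available. Lean on these libraries where they do the work, as an engineer would, in place of code of your own. Each camera call takes 0.05 s, during which the arm holds its last target. There are 200 camera calls.

## Working session

There is one attempt and no reset: what is moved stays moved. The work goes in short steps, Python scripts to look and compute and a tool call to move; the robot and the scene stay as the last step left them, time stands still between calls to the robot, and variables do not carry over. Pictures are saved under pics/ and viewed, about 8 in all and at most 12, crops included, and the job is handed in when it is done.

Besides the shell and the picture viewer there is one more tool, called after "Request:" as name(argument=value, ...), one argument or row to a line, values as JSON. drive_tool: Moves the arm, as the interface text tells. Its arguments: {"type":"object","properties":{"series":{"type":"array"}},"required":["series"]}

```bash
mkdir -p pics; ls; python3 - <<'E'
from plant import arm, capture
import cv2
s=arm.observe()
for k,v in s.items(): print(k,v)
for n in("scene","top"):
    c=capture(n); cv2.imwrite(f"pics/{n}0.png",c["frame"][:,:,::-1]); print(n,c["camera_matrix"],c["pose"])
E
```

```text
pics
time_s 0.0
joint_positions [ 1.07277908  0.53716695 -0.00444412  1.53885363  0.00259646  1.0673377
 -0.07123823]
qd [ 3.32169078e-04 -1.35536667e-03  1.47462380e-03 -1.04090576e-03
  1.26254488e-03  3.54270035e-05  5.90087260e-04]
tau [-1.77648162e-04 -5.70992124e+01  9.90765095e-01 -2.51611358e+01
 -5.62742015e-02  1.78394892e-02  1.25029155e-04]
ee_pos [ 0.27174857 -0.58974176  0.21664617]
ee_rot [-0.69051067 -0.15209658  0.69086178 -0.15090274]
contact_force [ 0.12114481 -0.36264277  0.91942623]
moment [ 0.00270984  0.00267841 -0.00604781]
width 0.08788179753362708
scene [[379.84599516   0.         274.1803744 ]
 [  0.         379.84599516 205.09533739]
 [  0.           0.           1.        ]] [[ 0.39807937  0.56654765 -0.72149607  1.28658237]
 [ 0.9173496  -0.24448858  0.31415766 -0.32799829]
 [ 0.00158773 -0.78692382 -0.61704812  0.6719625 ]
 [ 0.          0.          0.          1.        ]]
top [[494.21946666   0.         277.61009982]
 [  0.         494.21946666 201.09655124]
 [  0.           0.           1.        ]] [[ 8.70550222e-03 -9.86383002e-01  1.64233942e-01  3.56693011e-01]
 [-9.99960474e-01 -8.88400892e-03 -3.52407377e-04  5.85469474e-03]
 [ 1.80666445e-03 -1.64224383e-01 -9.86421354e-01  1.32901157e+00]
 [ 0.00000000e+00  0.00000000e+00  0.00000000e+00  1.00000000e+00]]
```

View pics/scene0.png

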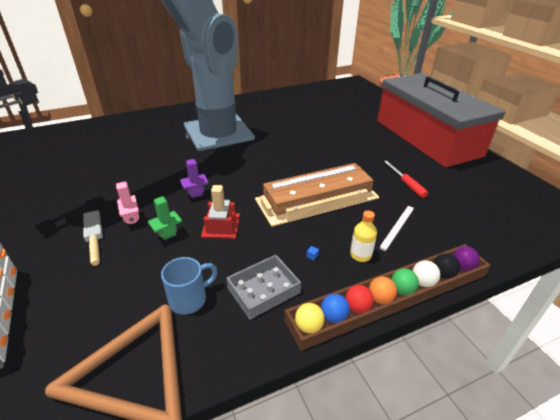

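View pics/top0.png

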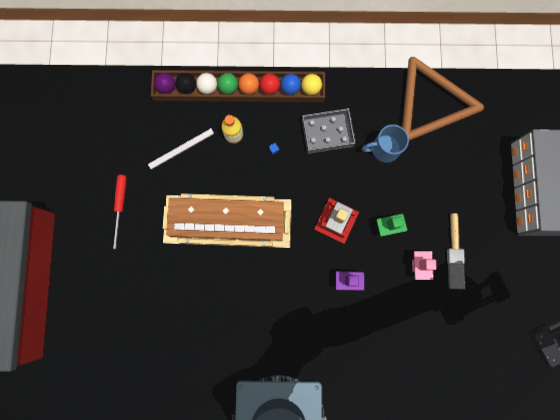

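The scene view shows the red stand with its roller (wooden handle) at about (220,210), and the cradle at (318,190). In the top view the roller is at (340,217) and the cradle spans cols 165–291, with the white strip at row 229. I'll zoom in on this region.

```bash
cat > h.py <<'E'
import numpy as np
K=np.array([[494.21946666,0,277.61009982],[0,494.21946666,201.09655124],[0,0,1]])
P=np.array([[8.70550222e-03,-9.86383002e-01,1.64233942e-01,3.56693011e-01],[-9.99960474e-01,-8.88400892e-03,-3.52407377e-04,5.85469474e-03],[1.80666445e-03,-1.64224383e-01,-9.86421354e-01,1.32901157e+00]])
def ray(uv,z,K=K,P=P):
    d=P[:3,:3]@np.linalg.solve(K,[uv[0],uv[1],1.]); c=P[:3,3]
    return c+d*(z-c[2])/d[2]
def proj(p,K=K,P=P):
    q=K@(P[:3,:3].T@(np.asarray(p)-P[:3,3])); return q[:2]/q[2]
E
python3 - <<'E'
import cv2
f=cv2.imread("pics/top0.png")
a=cv2.resize(f[185:255,155:300],None,fx=5.5,fy=5.5,interpolation=cv2.INTER_CUBIC)
b=cv2.resize(f[192:248,308:368],None,fx=5.5,fy=5.5,interpolation=cv2.INTER_CUBIC)
import numpy as np
b=cv2.resize(f[185:250,300:375],None,fx=3.2,fy=3.2,interpolation=cv2.INTER_CUBIC)
o=np.zeros((600,800,3),np.uint8); o[:a.shape[0],:a.shape[1]]=a[:,:800]; o[388:388+b.shape[0],:b.shape[1]]=b
# scene crop of the stand
s=cv2.imread("pics/scene0.png")[180:242,195:250]; s=cv2.resize(s,None,fx=3.3,fy=3.3,interpolation=cv2.INTER_CUBIC)
o[388:388+s.shape[0],300:300+s.shape[1]]=s
cv2.imwrite("pics/crop1.png",o)
E
```

```text
(no output)
```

View pics/crop1.png

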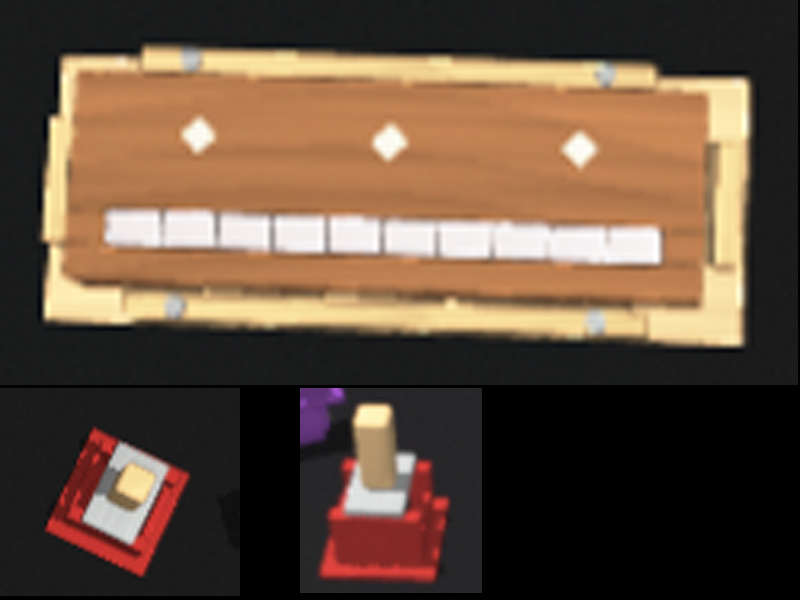

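```bash
cat >> h.py <<'E'
Ks=np.array([[379.84599516,0,274.1803744],[0,379.84599516,205.09533739],[0,0,1]])
Ps=np.array([[0.39807937,0.56654765,-0.72149607,1.28658237],[0.9173496,-0.24448858,0.31415766,-0.32799829],[0.00158773,-0.78692382,-0.61704812,0.6719625]])
def tri(a,b):
    from scipy.optimize import least_squares
    r=least_squares(lambda p:np.r_[proj(p)-a,proj(p,Ks,Ps)-b],[.5,0,.06]); return r.x,np.abs(r.fun).max()
E
python3 - <<'E'
import cv2
from h import *
from scipy.spatial.transform import Rotation as R
T=cv2.imread("pics/top0.png").astype(int);S=cv2.imread("pics/scene0.png").astype(int)
def ends(m,off):
    n,l,st,ce=cv2.connectedComponentsWithStats(m.astype(np.uint8)*255)
    i=1+st[1:,4].argmax(); ys,xs=np.where(l==i); 
    r=cv2.minAreaRect(np.c_[xs,ys].astype(np.float32)); b=cv2.boxPoints(r)+off; b=b[b[:,0].argsort()]
    print(st[i],r); return b[:2].mean(0),b[2:].mean(0)
def white(c): return (c.min(2)>150)&(c.max(2)-c.min(2)<45)
m=white(T[215:240,165:290]); m=cv2.morphologyEx(m.astype(np.uint8),cv2.MORPH_CLOSE,np.ones((3,3)))
te=ends(m,[165,215])
m=white(S[160:195,262:365]); m=cv2.morphologyEx(m.astype(np.uint8),cv2.MORPH_CLOSE,np.ones((3,3)))
se=ends(m,[262,160])
print(te,se)
p0,e0=tri(te[1],se[0]); p1,e1=tri(te[0],se[1]); print("strip -y",p0,e0,"+y",p1,e1,np.linalg.norm(p1-p0))
for z in(.06,.07,.08):
    a,b=ray(te[1],z),ray(te[0],z); d=b-a; print(z,a,b,(a+b)/2,np.linalg.norm(d),np.degrees(np.arctan2(-d[0],d[1])))
# handle top triangulation: top px, scene px (crop (373,410) )
print("handle",tri(np.array([342.4,214.7]),np.array([195+74/3.3,180+21/3.3])), ray([342.4,214.7],.126))
c=[(118,442),(170,463),(137,545),(83,522)]
w=[ray([300+a/3.2,185+(b-388)/3.2],.062) for a,b in c]; print("plate",np.mean(w,0),np.diff(w,axis=0))
c=[(95,428),(188,473),(143,577),(47,530)]
w=[ray([300+a/3.2,185+(b-388)/3.2],.03) for a,b in c]; print("stand",np.mean(w,0),np.diff(w,axis=0))
print(R.from_quat([-.69051067,-.15209658,.69086178,-.15090274]).as_matrix().round(3))
E
```

```text
[  9   8 101  10 675] ((59.018463134765625, 12.482803344726562), (100.22180938720703, 6.674315452575684), 2.0454084873199463)
[ 10   6  83  22 399] ((51.07583999633789, 16.328651428222656), (5.021862030029297, 83.94754791259766), 77.00537872314453)
(array([173.93948746, 225.69426823]), array([274.09744263, 229.27133799])) (array([272.17696333, 185.76685715]), array([353.97471619, 166.89044595]))
strip -y [0.49343936 0.01268586 0.06339486] 0.5004228481971609 +y [0.50101184 0.27195755 0.06432499] 0.24805903948305286 0.25938392161048796
0.06 [0.49424796 0.01381737 0.06      ] [0.50121708 0.27237131 0.06      ] [0.49773252 0.14309434 0.06      ] 0.25864784455740014 -1.5439886227151103
0.07 [0.49316401 0.01375462 0.07      ] [0.50007821 0.27027112 0.07      ] [0.49662111 0.14201287 0.07      ] 0.25660966105559485 -1.5439886227151003
0.08 [0.49208006 0.01369188 0.08      ] [0.49893934 0.26817093 0.08      ] [0.4955097 0.1409314 0.08     ] 0.2545714775537896 -1.54398862271509
handle (array([ 0.52482687, -0.15191811,  0.12776473]), np.float64(0.813762492157565)) [ 0.52453931 -0.15405286  0.126     ]
plate [ 0.52543621 -0.15547886  0.062     ] [[-0.01687093 -0.04195859  0.        ]
 [-0.0668751   0.02761225  0.        ]
 [ 0.01818759  0.04325544  0.        ]]
stand [ 0.522248   -0.15220074  0.03      ] [[-0.03721849 -0.07687657  0.        ]
 [-0.08660474  0.03853026  0.        ]
 [ 0.03805041  0.07868419  0.        ]]
[[-0.001  0.419 -0.908]
 [ 0.002 -0.908 -0.419]
 [-1.    -0.002  0.   ]]
```

Request:
drive_tool(
  series=[
    {"grip": 0.088, "x": 0, "y": -0.015, "z": -0.02, "rx": 5},
    {"grip": 0.088, "x": 0, "y": -0.29, "z": -0.412, "rx": 48.3},
    {"grip": 0.088, "x": 0, "y": -0.29, "z": -0.412, "rx": 48.3},
    {"grip": 0.088, "x": 0, "y": -0.29, "z": -0.412, "rx": 48.3},
    {"grip": 0.088, "x": 0, "y": -0.29, "z": -0.412, "rx": 48.3},
    {"grip": 0.088, "x": 0, "y": -0.29, "z": -0.412, "rx": 48.3},
    {"grip": 0.088, "x": 0, "y": -0.29, "z": -0.412, "rx": 48.3},
    {"grip": 0.088, "x": 0, "y": -0.29, "z": -0.412, "rx": 48.3},
    {"grip": 0.088, "x": 0, "y": -0.29, "z": -0.412, "rx": 48.3},
    {"grip": 0.088, "x": 0, "y": -0.29, "z": -0.412, "rx": 48.3},
    {"grip": 0.088, "x": 0, "y": -0.29, "z": -0.412, "rx": 48.3},
    {"grip": 0.088, "x": 0, "y": -0.29, "z": -0.412, "rx": 48.3},
    {"grip": 0.088, "x": 0, "y": -0.29, "z": -0.412, "rx": 48.3},
    {"grip": 0.088, "x": 0, "y": -0.29, "z": -0.412, "rx": 48.3},
  ],
)

```text
schema error: expected keys grip, x, y, z, rx, ry, rz
```

```bash
python3 - <<'E'
from plant import arm, capture
from scipy.spatial.transform import Rotation as R
import cv2, numpy as np
s=arm.observe(); print(s["time_s"],s["ee_pos"],s["joint_positions"].round(2) if hasattr(s["joint_positions"],'round') else s["joint_positions"]); print(R.from_quat(s["ee_rot"]).as_matrix().round(3))
c=capture("wrist"); cv2.imwrite("pics/w1.png",c["frame"][:,:,::-1]); np.savez("w1.npz",K=c["camera_matrix"],P=c["pose"])
E
```

```text
0.1 [ 0.2718048  -0.58984463  0.21676223] [ 1.07  0.54 -0.    1.54  0.    1.07 -0.07]
[[-0.001  0.419 -0.908]
 [ 0.001 -0.908 -0.419]
 [-1.    -0.001  0.   ]]
```

View pics/w1.png

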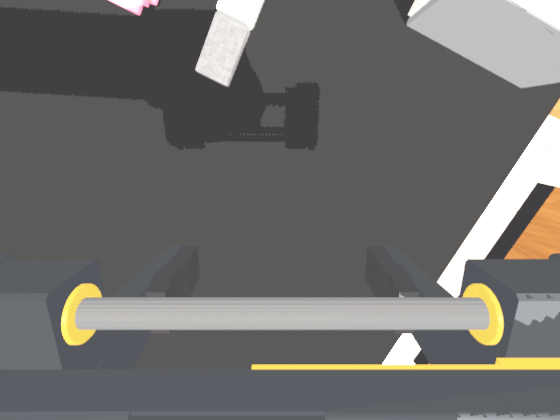

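The move was refused because every row needs all the keys, so this picture only shows the start pose: fingers at the bottom, brush at (230,50). I'll send it again with all keys.

Request:
drive_tool(
  series=[
    {"grip": 0.088, "x": 0, "y": -0.015, "z": -0.02, "rx": 5, "ry": 0, "rz": 0},
    {"grip": 0.088, "x": 0, "y": -0.29, "z": -0.412, "rx": 48.3, "ry": 0, "rz": 0},
    {"grip": 0.088, "x": 0, "y": -0.29, "z": -0.412, "rx": 48.3, "ry": 0, "rz": 0},
    {"grip": 0.088, "x": 0, "y": -0.29, "z": -0.412, "rx": 48.3, "ry": 0, "rz": 0},
    {"grip": 0.088, "x": 0, "y": -0.29, "z": -0.412, "rx": 48.3, "ry": 0, "rz": 0},
    {"grip": 0.088, "x": 0, "y": -0.29, "z": -0.412, "rx": 48.3, "ry": 0, "rz": 0},
    {"grip": 0.088, "x": 0, "y": -0.29, "z": -0.412, "rx": 48.3, "ry": 0, "rz": 0},
    {"grip": 0.088, "x": 0, "y": -0.29, "z": -0.412, "rx": 48.3, "ry": 0, "rz": 0},
    {"grip": 0.088, "x": 0, "y": -0.29, "z": -0.412, "rx": 48.3, "ry": 0, "rz": 0},
    {"grip": 0.088, "x": 0, "y": -0.29, "z": -0.412, "rx": 48.3, "ry": 0, "rz": 0},
    {"grip": 0.088, "x": 0, "y": -0.29, "z": -0.412, "rx": 48.3, "ry": 0, "rz": 0},
    {"grip": 0.088, "x": 0, "y": -0.29, "z": -0.412, "rx": 48.3, "ry": 0, "rz": 0},
    {"grip": 0.088, "x": 0, "y": -0.29, "z": -0.412, "rx": 48.3, "ry": 0, "rz": 0},
    {"grip": 0.088, "x": 0, "y": -0.29, "z": -0.412, "rx": 48.3, "ry": 0, "rz": 0},
  ],
)

```text
time_s: 1.55
ee_pos: [0.5239, -0.1562, 0.2173]
ee_rot: [-0.692, 0.145, 0.692, 0.145]
contact_force: [-0.5, -0.4, -0.4]
width: 0.0881
```

```bash
python3 - <<'E'
from plant import arm, capture
from scipy.spatial.transform import Rotation as R
import cv2, numpy as np
s=arm.observe(); print(s["time_s"],s["ee_pos"],np.round(s["joint_positions"],2),s["contact_force"]); print(R.from_quat(s["ee_rot"]).as_matrix().round(3))
c=capture("wrist"); cv2.imwrite("pics/w2.png",c["frame"][:,:,::-1]); np.savez("w2.npz",K=c["camera_matrix"],P=c["pose"])
E
```

```text
1.55 [ 0.52393266 -0.15617081  0.2173069 ] [ 0.2   0.36  0.    1.82 -0.    0.97 -1.78] [-0.48740085 -0.4122665  -0.38053117]
[[-0.001 -0.402 -0.916]
 [-0.001 -0.916  0.402]
 [-1.     0.001  0.001]]
```

View pics/w2.png

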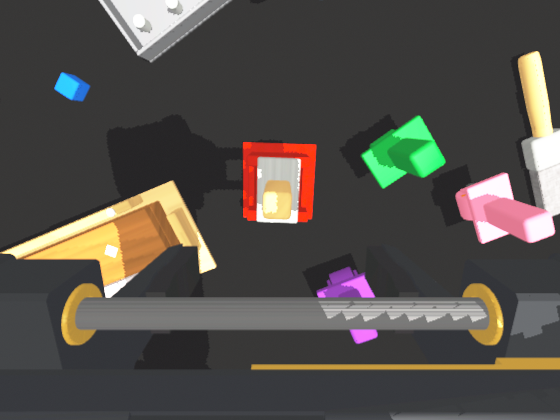

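The wrist view shows the stand squarely aligned with the jaws: red outline at cols 243–316 and rows 143–221, with the handle near (277,197). I'll overlay the model on it to refine the pose.

```bash
python3 - <<'E'
import cv2
from h import *
d=np.load("w2.npz");K2,P2=d["K"],d["P"]; print(P2.round(3))
f=cv2.imread("pics/w2.png")
c=np.array([.5245,-.1535]);a=np.radians(-23.6);X=np.array([np.cos(a),np.sin(a)]);Y=np.array([-X[1],X[0]])
k=8;cr=cv2.resize(f[135:230,230:330],None,fx=6,fy=6,interpolation=cv2.INTER_CUBIC)
def box(hx,hy,z,col):
    q=[proj(np.r_[c+sx*hx*X+sy*hy*Y,z],K2,P2) for sx,sy in((1,1),(1,-1),(-1,-1),(-1,1))]
    print(np.round(q,1).tolist())
    cv2.polylines(cr,[np.int32((np.array(q)+.5-[230,135])*6)],True,col,1)
box(.013,.013,.126,(255,0,0)); box(.036,.023,.062,(0,255,0)); box(.048,.045,0.,(255,255,0)); box(.037,.045,.054,(255,0,255))
cv2.imwrite("pics/w2o.png",cr)
for uv in((277,186),(277,195)): print(ray(uv,.126,K2,P2))
E
```

```text
[[-0.403 -0.881 -0.249  0.587]
 [-0.915  0.388  0.108 -0.184]
 [ 0.002  0.271 -0.962  0.384]
 [ 0.     0.     0.     1.   ]]
[[263.7, 191.9], [293.5, 191.8], [293.2, 220.2], [264.2, 220.3]]
[[257.2, 157.6], [300.8, 157.5], [299.8, 222.4], [258.8, 222.5]]
[[243.1, 142.6], [315.5, 142.4], [313.5, 216.4], [245.8, 216.6]]
[[237.4, 156.0], [320.7, 155.7], [318.6, 221.0], [240.1, 221.2]]
[ 0.54171103 -0.15957093  0.126     ]
[ 0.53439699 -0.15631509  0.126     ]
```

View pics/w2o.png

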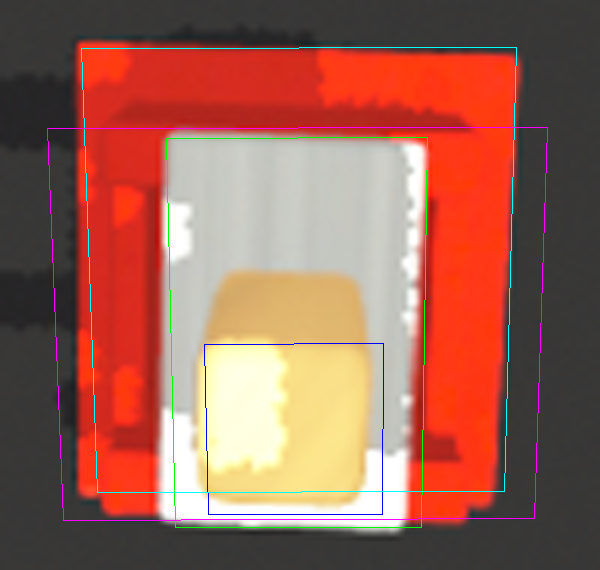

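Request:
drive_tool(
  series=[
    {"grip": 0.088, "x": 0, "y": -0.002, "z": -0.001, "rx": 1.7, "ry": 0, "rz": 0},
    {"grip": 0.088, "x": 0.03, "y": -0.002, "z": -0.001, "rx": 1.7, "ry": 0, "rz": 0},
    {"grip": 0.088, "x": 0.07, "y": -0.002, "z": -0.001, "rx": 1.7, "ry": 0, "rz": 0},
    {"grip": 0.088, "x": 0.105, "y": -0.002, "z": -0.001, "rx": 1.7, "ry": 0, "rz": 0},
    {"grip": 0.088, "x": 0.12, "y": -0.002, "z": -0.001, "rx": 1.7, "ry": 0, "rz": 0},
    {"grip": 0.088, "x": 0.12, "y": -0.002, "z": -0.001, "rx": 1.7, "ry": 0, "rz": 0},
    {"grip": 0.088, "x": 0.12, "y": -0.002, "z": -0.001, "rx": 1.7, "ry": 0, "rz": 0},
  ],
)

```text
time_s: 2.3
ee_pos: [0.5264, -0.1543, 0.098]
ee_rot: [0.69, -0.155, -0.69, -0.155]
contact_force: [-0.2, -0.4, 0.0]
width: 0.0881
```

Request:
drive_tool(
  series=[
    {"grip": 0.088, "x": 0.01, "y": -0.0016, "z": 0.0012, "rx": 0, "ry": 0, "rz": 0},
    {"grip": 0.088, "x": 0.025, "y": -0.0016, "z": 0.0012, "rx": 0, "ry": 0, "rz": 0},
    {"grip": 0.088, "x": 0.0325, "y": -0.0016, "z": 0.0012, "rx": 0, "ry": 0, "rz": 0},
    {"grip": 0.088, "x": 0.0325, "y": -0.0016, "z": 0.0012, "rx": 0, "ry": 0, "rz": 0},
    {"grip": 0.088, "x": 0.0325, "y": -0.0016, "z": 0.0012, "rx": 0, "ry": 0, "rz": 0},
  ],
)

```text
time_s: 2.8
ee_pos: [0.5265, -0.1512, 0.0654]
ee_rot: [0.69, -0.155, -0.69, -0.155]
contact_force: [-0.9, -0.3, 0.2]
width: 0.088
```

Request:
drive_tool(
  series=[
    {"grip": 0.01, "x": 0, "y": 0, "z": 0, "rx": 0, "ry": 0, "rz": 0},
    {"grip": 0.01, "x": 0, "y": 0, "z": 0, "rx": 0, "ry": 0, "rz": 0},
    {"grip": 0.01, "x": 0, "y": 0, "z": 0, "rx": 0, "ry": 0, "rz": 0},
    {"grip": 0.01, "x": 0, "y": 0, "z": 0, "rx": 0, "ry": 0, "rz": 0},
    {"grip": 0.01, "x": 0, "y": 0, "z": 0, "rx": 0, "ry": 0, "rz": 0},
    {"grip": 0.01, "x": 0, "y": 0, "z": 0, "rx": 0, "ry": 0, "rz": 0},
    {"grip": 0.01, "x": 0, "y": 0, "z": 0, "rx": 0, "ry": 0, "rz": 0},
    {"grip": 0.01, "x": 0, "y": 0, "z": 0, "rx": 0, "ry": 0, "rz": 0},
  ],
)

```text
time_s: 3.6
ee_pos: [0.526, -0.1514, 0.065]
ee_rot: [-0.69, 0.155, 0.69, 0.155]
contact_force: [-1.8, -4.4, 2.1]
width: 0.0261
```

Request:
drive_tool(
  series=[
    {"grip": 0.01, "x": -0.01, "y": 0, "z": 0, "rx": 0, "ry": 0, "rz": 0},
    {"grip": 0.01, "x": -0.03, "y": 0, "z": 0, "rx": 0, "ry": 0, "rz": 0},
    {"grip": 0.01, "x": -0.06, "y": 0, "z": 0, "rx": 0, "ry": 0, "rz": 0},
    {"grip": 0.01, "x": -0.09, "y": 0, "z": 0, "rx": 0, "ry": 0, "rz": 0},
    {"grip": 0.01, "x": -0.11, "y": 0, "z": 0, "rx": 0, "ry": 0, "rz": 0},
    {"grip": 0.01, "x": -0.11, "y": 0, "z": 0, "rx": 0, "ry": 0, "rz": 0},
    {"grip": 0.01, "x": -0.11, "y": 0, "z": 0, "rx": 0, "ry": 0, "rz": 0},
  ],
)

```text
time_s: 4.3
ee_pos: [0.5257, -0.1509, 0.1747]
ee_rot: [-0.69, 0.155, 0.69, 0.155]
contact_force: [0.1, -0.3, -5.0]
width: 0.0259
```

```bash
python3 - <<'E'
from plant import arm
from scipy.spatial.transform import Rotation as R
import numpy as np
s=arm.observe(); M=R.from_quat(s["ee_rot"]).as_matrix(); p=s["ee_pos"]; print(p,s["contact_force"],M.round(4).tolist(),np.round(s["joint_positions"],2))
m=np.array([.4972,.1425]); a=np.radians(-1.6); Y=np.array([-np.sin(a),np.cos(a)])
for t in(-.117,.117): 
    q=m+Y*t; d=np.r_[q-p[:2],0]; print(t,q,"tool shift",(M.T@d).round(4))
print("yaw now",np.degrees(np.arctan2(-M[1,1],-M[0,1])),"want",90-1.6)
E
```

```text
[ 0.52567637 -0.15093457  0.17466073] [ 0.05605971 -0.25811629 -5.04109466] [[-0.0004, -0.4266, -0.9044], [0.0002, -0.9044, 0.4266], [-1.0, 0.0, 0.0005]] [ 0.19  0.41  0.01  1.85 -0.    0.87 -1.81]
-0.117 [0.49393317 0.02554562] tool shift [ 0.     -0.1461  0.104 ]
0.117 [0.50046683 0.25945438] tool shift [ 1.000e-04 -3.604e-01  1.979e-01]
yaw now 64.74548086672762 want 88.4
```

Request:
drive_tool(
  series=[
    {"grip": 0.01, "x": 0, "y": -0.03, "z": 0.02, "rx": -6, "ry": 0, "rz": 0},
    {"grip": 0.01, "x": 0, "y": -0.06, "z": 0.044, "rx": -12, "ry": 0, "rz": 0},
    {"grip": 0.01, "x": 0, "y": -0.09, "z": 0.065, "rx": -18, "ry": 0, "rz": 0},
    {"grip": 0.01, "x": 0, "y": -0.12, "z": 0.086, "rx": -23.6, "ry": 0, "rz": 0},
    {"grip": 0.01, "x": 0, "y": -0.146, "z": 0.104, "rx": -23.6, "ry": 0, "rz": 0},
    {"grip": 0.01, "x": 0.02, "y": -0.146, "z": 0.104, "rx": -23.6, "ry": 0, "rz": 0},
    {"grip": 0.01, "x": 0.03, "y": -0.146, "z": 0.104, "rx": -23.6, "ry": 0, "rz": 0},
    {"grip": 0.01, "x": 0.03, "y": -0.146, "z": 0.104, "rx": -23.6, "ry": 0, "rz": 0},
    {"grip": 0.01, "x": 0.03, "y": -0.146, "z": 0.104, "rx": -23.6, "ry": 0, "rz": 0},
  ],
)

```text
time_s: 5.2
ee_pos: [0.4939, 0.0243, 0.1444]
ee_rot: [-0.706, 0.011, 0.708, 0.011]
contact_force: [0.9, 0.3, -3.2]
width: 0.0256
```

```bash
python3 - <<'E'
from plant import arm, capture
from scipy.spatial.transform import Rotation as R
import numpy as np, cv2
s=arm.observe(); M=R.from_quat(s["ee_rot"]).as_matrix(); print(s["ee_pos"],s["contact_force"],M.round(4).tolist())
t=capture("top")["frame"][:,:,::-1]; c=capture("scene"); f=c["frame"][:,:,::-1]
o=np.zeros((600,800,3),np.uint8)
a=cv2.resize(f[130:220,235:395],None,fx=5,fy=5,interpolation=cv2.INTER_CUBIC); o[:450]=a
cv2.imwrite("pics/s3.png",o[:450])
E
```

```text
[0.49394306 0.0242534  0.14442708] [ 0.86439805  0.31930765 -3.21430096] [[-0.0017, -0.0305, -0.9995], [-0.0005, -0.9995, 0.0305], [-1.0, 0.0006, 0.0017]]
```

View pics/s3.png

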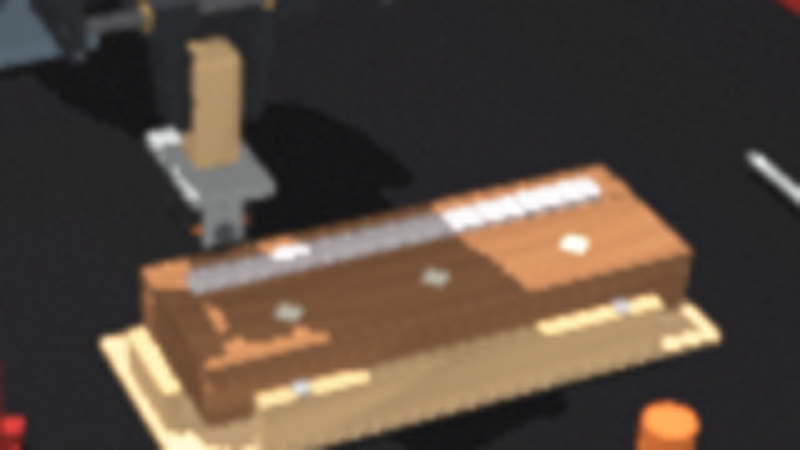

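The wheel hangs upright over the -y end of the strip (crop (225,245), strip end at (205,280)). I'll descend and feel for contact.

Request:
drive_tool(
  series=[
    {"grip": 0.01, "x": 0.008, "y": 0, "z": 0, "rx": 0, "ry": 0, "rz": 0},
    {"grip": 0.01, "x": 0.015, "y": 0, "z": 0, "rx": 0, "ry": 0, "rz": 0},
    {"grip": 0.01, "x": 0.015, "y": 0, "z": 0, "rx": 0, "ry": 0, "rz": 0},
  ],
)

```text
time_s: 5.6
ee_pos: [0.4935, 0.0251, 0.1289]
ee_rot: [-0.706, 0.01, 0.708, 0.01]
contact_force: [-0.6, 0.5, -2.4]
width: 0.0259
```

Request:
drive_tool(
  series=[
    {"grip": 0.01, "x": 0.002, "y": 0, "z": 0, "rx": 0, "ry": 0, "rz": 0},
    {"grip": 0.01, "x": 0.002, "y": 0, "z": 0, "rx": 0, "ry": 0, "rz": 0},
  ],
)

```text
time_s: 5.8
ee_pos: [0.4943, 0.0253, 0.1279]
ee_rot: [-0.707, 0.01, 0.707, 0.01]
contact_force: [0.7, -0.1, -3.5]
width: 0.0261
```

Request:
drive_tool(
  series=[
    {"grip": 0.01, "x": 0.002, "y": 0, "z": 0, "rx": 0, "ry": 0, "rz": 0},
    {"grip": 0.01, "x": 0.002, "y": 0, "z": 0, "rx": 0, "ry": 0, "rz": 0},
  ],
)

```text
time_s: 6.0
ee_pos: [0.4943, 0.0253, 0.1259]
ee_rot: [-0.707, 0.01, 0.707, 0.01]
contact_force: [-1.0, 0.4, -2.8]
width: 0.0259
```

Request:
drive_tool(
  series=[
    {"grip": 0.01, "x": 0.002, "y": 0, "z": 0, "rx": 0, "ry": 0, "rz": 0},
    {"grip": 0.01, "x": 0.002, "y": 0, "z": 0, "rx": 0, "ry": 0, "rz": 0},
  ],
)

```text
time_s: 6.2
ee_pos: [0.4942, 0.0253, 0.1238]
ee_rot: [-0.707, 0.01, 0.707, 0.01]
contact_force: [0.6, -0.6, -2.3]
width: 0.0256
```

Request:
drive_tool(
  series=[
    {"grip": 0.01, "x": 0.001, "y": 0, "z": 0, "rx": 0, "ry": 0, "rz": 0},
    {"grip": 0.01, "x": 0.001, "y": 0, "z": 0, "rx": 0, "ry": 0, "rz": 0},
  ],
)

```text
time_s: 6.4
ee_pos: [0.4943, 0.0253, 0.1229]
ee_rot: [-0.707, 0.01, 0.707, 0.01]
contact_force: [-0.1, 0.3, -3.5]
width: 0.0258
```

Request:
drive_tool(
  series=[
    {"grip": 0.01, "x": 0.001, "y": 0, "z": 0, "rx": 0, "ry": 0, "rz": 0},
    {"grip": 0.01, "x": 0.001, "y": 0, "z": 0, "rx": 0, "ry": 0, "rz": 0},
  ],
)

```text
time_s: 6.6
ee_pos: [0.4944, 0.0253, 0.122]
ee_rot: [0.707, -0.01, -0.707, -0.01]
contact_force: [-0.2, -0.2, -3.8]
width: 0.0255
```

Request:
drive_tool(
  series=[
    {"grip": 0.01, "x": 0.001, "y": 0, "z": 0, "rx": 0, "ry": 0, "rz": 0},
    {"grip": 0.01, "x": 0.001, "y": 0, "z": 0, "rx": 0, "ry": 0, "rz": 0},
  ],
)

```text
time_s: 6.8
ee_pos: [0.4947, 0.0253, 0.1214]
ee_rot: [0.707, -0.01, -0.707, -0.01]
contact_force: [-0.6, 0.4, 2.3]
width: 0.0256
```

Request:
drive_tool(
  series=[
    {"grip": 0.01, "x": 0.001, "y": 0, "z": 0, "rx": 0, "ry": 0, "rz": 0},
    {"grip": 0.01, "x": 0.001, "y": 0, "z": 0, "rx": 0, "ry": 0, "rz": 0},
  ],
)

```text
time_s: 7.0
ee_pos: [0.4949, 0.0253, 0.1207]
ee_rot: [0.707, -0.01, -0.707, -0.01]
contact_force: [-1.7, -1.1, 7.3]
width: 0.0253
```

Request:
drive_tool(
  series=[
    {"grip": 0.01, "x": 0.001, "y": 0, "z": 0, "rx": 0, "ry": 0, "rz": 0},
    {"grip": 0.01, "x": 0.001, "y": 0, "z": 0, "rx": 0, "ry": 0, "rz": 0},
  ],
)

```text
time_s: 7.2
ee_pos: [0.495, 0.0254, 0.1198]
ee_rot: [0.707, -0.01, -0.707, -0.01]
contact_force: [-2.4, -0.5, 7.8]
width: 0.026
```

Request:
drive_tool(
  series=[
    {"grip": 0.01, "x": 0.001, "y": 0, "z": 0, "rx": 0, "ry": 0, "rz": 0},
    {"grip": 0.01, "x": 0.001, "y": 0, "z": 0, "rx": 0, "ry": 0, "rz": 0},
  ],
)

```text
time_s: 7.4
ee_pos: [0.495, 0.0254, 0.1189]
ee_rot: [0.707, -0.01, -0.707, -0.01]
contact_force: [-2.1, -0.6, 7.0]
width: 0.026
```

Request:
drive_tool(
  series=[
    {"grip": 0.01, "x": 0.001, "y": 0, "z": 0, "rx": 0, "ry": 0, "rz": 0},
    {"grip": 0.01, "x": 0.001, "y": 0, "z": 0, "rx": 0, "ry": 0, "rz": 0},
  ],
)

```text
time_s: 7.6
ee_pos: [0.495, 0.0254, 0.1178]
ee_rot: [0.707, -0.01, -0.707, -0.01]
contact_force: [-2.3, -0.7, 8.3]
width: 0.0256
```

Request:
drive_tool(
  series=[
    {"grip": 0.01, "x": 0.001, "y": 0, "z": 0, "rx": 0, "ry": 0, "rz": 0},
    {"grip": 0.01, "x": 0.001, "y": 0, "z": 0, "rx": 0, "ry": 0, "rz": 0},
  ],
)

```text
time_s: 7.8
ee_pos: [0.4952, 0.0254, 0.1172]
ee_rot: [0.708, -0.01, -0.706, -0.01]
contact_force: [-3.0, -0.1, 12.3]
width: 0.0256
```

Request:
drive_tool(
  series=[
    {"grip": 0.01, "x": 0.001, "y": 0, "z": 0, "rx": 0, "ry": 0, "rz": 0},
    {"grip": 0.01, "x": 0.001, "y": 0, "z": 0, "rx": 0, "ry": 0, "rz": 0},
  ],
)

```text
time_s: 8.0
ee_pos: [0.4958, 0.0254, 0.1167]
ee_rot: [0.708, -0.01, -0.706, -0.01]
contact_force: [-3.0, 0.1, 17.3]
width: 0.0256
```

Request:
drive_tool(
  series=[
    {"grip": 0.01, "x": 0, "y": -0.004, "z": 0, "rx": 0, "ry": 0, "rz": 0},
    {"grip": 0.01, "x": 0, "y": -0.01, "z": 0, "rx": 0, "ry": 0, "rz": 0},
    {"grip": 0.01, "x": 0, "y": -0.016, "z": 0, "rx": 0, "ry": 0, "rz": 0},
    {"grip": 0.01, "x": 0, "y": -0.022, "z": 0, "rx": 0, "ry": 0, "rz": 0},
    {"grip": 0.01, "x": 0, "y": -0.026, "z": 0, "rx": 0, "ry": 0, "rz": 0},
    {"grip": 0.01, "x": 0, "y": -0.026, "z": 0, "rx": 0, "ry": 0, "rz": 0},
  ],
)

```text
time_s: 8.6
ee_pos: [0.4968, 0.0524, 0.1169]
ee_rot: [0.708, -0.01, -0.706, -0.01]
contact_force: [-2.2, 0.1, 15.6]
width: 0.0258
```

Request:
drive_tool(
  series=[
    {"grip": 0.01, "x": 0, "y": -0.004, "z": 0, "rx": 0, "ry": 0, "rz": 0},
    {"grip": 0.01, "x": 0, "y": -0.01, "z": 0, "rx": 0, "ry": 0, "rz": 0},
    {"grip": 0.01, "x": 0, "y": -0.017, "z": 0, "rx": 0, "ry": 0, "rz": 0},
    {"grip": 0.01, "x": 0, "y": -0.024, "z": 0, "rx": 0, "ry": 0, "rz": 0},
    {"grip": 0.01, "x": 0, "y": -0.031, "z": 0, "rx": 0, "ry": 0, "rz": 0},
    {"grip": 0.01, "x": 0, "y": -0.038, "z": 0, "rx": 0, "ry": 0, "rz": 0},
    {"grip": 0.01, "x": 0, "y": -0.045, "z": 0, "rx": 0, "ry": 0, "rz": 0},
    {"grip": 0.01, "x": 0, "y": -0.052, "z": 0, "rx": 0, "ry": 0, "rz": 0},
    {"grip": 0.01, "x": 0, "y": -0.052, "z": 0, "rx": 0, "ry": 0, "rz": 0},
  ],
)

```text
time_s: 9.5
ee_pos: [0.4986, 0.105, 0.117]
ee_rot: [0.708, -0.009, -0.706, -0.01]
contact_force: [-1.8, 1.3, 14.6]
width: 0.026
```

Request:
drive_tool(
  series=[
    {"grip": 0.01, "x": 0.0003, "y": -0.004, "z": 0, "rx": 0, "ry": 0, "rz": 0},
    {"grip": 0.01, "x": 0.0003, "y": -0.01, "z": 0, "rx": 0, "ry": 0, "rz": 0},
    {"grip": 0.01, "x": 0.0003, "y": -0.017, "z": 0.0005, "rx": 0, "ry": 0, "rz": 0},
    {"grip": 0.01, "x": 0.0003, "y": -0.024, "z": 0.0005, "rx": 0, "ry": 0, "rz": 0},
    {"grip": 0.01, "x": 0.0003, "y": -0.031, "z": 0.0005, "rx": 0, "ry": 0, "rz": 0},
    {"grip": 0.01, "x": 0.0003, "y": -0.038, "z": 0.001, "rx": 0, "ry": 0, "rz": 0},
    {"grip": 0.01, "x": 0.0003, "y": -0.045, "z": 0.001, "rx": 0, "ry": 0, "rz": 0},
    {"grip": 0.01, "x": 0.0003, "y": -0.052, "z": 0.001, "rx": 0, "ry": 0, "rz": 0},
    {"grip": 0.01, "x": 0.0003, "y": -0.059, "z": 0.001, "rx": 0, "ry": 0, "rz": 0},
    {"grip": 0.01, "x": 0.0003, "y": -0.065, "z": 0.001, "rx": 0, "ry": 0, "rz": 0},
    {"grip": 0.01, "x": 0.0003, "y": -0.065, "z": 0.001, "rx": 0, "ry": 0, "rz": 0},
  ],
)

```text
time_s: 10.6
ee_pos: [0.5005, 0.1695, 0.1171]
ee_rot: [0.709, -0.009, -0.705, -0.011]
contact_force: [-0.4, -1.2, 14.2]
width: 0.0255
```

Request:
drive_tool(
  series=[
    {"grip": 0.01, "x": 0.0004, "y": -0.004, "z": 0, "rx": 0, "ry": 0, "rz": 0},
    {"grip": 0.01, "x": 0.0004, "y": -0.01, "z": 0.0003, "rx": 0, "ry": 0, "rz": 0},
    {"grip": 0.01, "x": 0.0004, "y": -0.017, "z": 0.0006, "rx": 0, "ry": 0, "rz": 0},
    {"grip": 0.01, "x": 0.0004, "y": -0.024, "z": 0.001, "rx": 0, "ry": 0, "rz": 0},
    {"grip": 0.01, "x": 0.0004, "y": -0.031, "z": 0.0013, "rx": 0, "ry": 0, "rz": 0},
    {"grip": 0.01, "x": 0.0004, "y": -0.038, "z": 0.0016, "rx": 0, "ry": 0, "rz": 0},
    {"grip": 0.01, "x": 0.0004, "y": -0.045, "z": 0.002, "rx": 0, "ry": 0, "rz": 0},
    {"grip": 0.01, "x": 0.0004, "y": -0.052, "z": 0.002, "rx": 0, "ry": 0, "rz": 0},
    {"grip": 0.01, "x": 0.0004, "y": -0.052, "z": 0.002, "rx": 0, "ry": 0, "rz": 0},
  ],
)

```text
time_s: 11.5
ee_pos: [0.5013, 0.2216, 0.1172]
ee_rot: [0.71, -0.009, -0.704, -0.011]
contact_force: [3.1, -1.4, 13.3]
width: 0.0256
```

Request:
drive_tool(
  series=[
    {"grip": 0.01, "x": 0.0006, "y": -0.004, "z": 0, "rx": 0, "ry": 0, "rz": 0},
    {"grip": 0.01, "x": 0.001, "y": -0.01, "z": 0, "rx": 0, "ry": 0, "rz": 0},
    {"grip": 0.01, "x": 0.001, "y": -0.017, "z": 0, "rx": 0, "ry": 0, "rz": 0},
    {"grip": 0.01, "x": 0.001, "y": -0.024, "z": 0, "rx": 0, "ry": 0, "rz": 0},
    {"grip": 0.01, "x": 0.001, "y": -0.031, "z": 0, "rx": 0, "ry": 0, "rz": 0},
    {"grip": 0.01, "x": 0.001, "y": -0.038, "z": 0, "rx": 0, "ry": 0, "rz": 0},
    {"grip": 0.01, "x": 0.001, "y": -0.042, "z": 0, "rx": 0, "ry": 0, "rz": 0},
    {"grip": 0.01, "x": 0.001, "y": -0.042, "z": 0, "rx": 0, "ry": 0, "rz": 0},
  ],
)

```text
time_s: 12.3
ee_pos: [0.5028, 0.2652, 0.1168]
ee_rot: [0.71, -0.008, -0.704, -0.012]
contact_force: [3.0, 0.3, 14.9]
width: 0.0259
```

Request:
drive_tool(
  series=[
    {"grip": 0.01, "x": 0.0002, "y": 0.005, "z": 0, "rx": 0, "ry": 0, "rz": 0},
    {"grip": 0.01, "x": 0.0002, "y": 0.015, "z": 0, "rx": 0, "ry": 0, "rz": 0},
    {"grip": 0.01, "x": 0.0002, "y": 0.025, "z": 0, "rx": 0, "ry": 0, "rz": 0},
    {"grip": 0.01, "x": 0, "y": 0.035, "z": 0, "rx": 0, "ry": 0, "rz": 0},
    {"grip": 0.01, "x": -0.0002, "y": 0.045, "z": 0, "rx": 0, "ry": 0, "rz": 0},
    {"grip": 0.01, "x": -0.0003, "y": 0.055, "z": 0, "rx": 0, "ry": 0, "rz": 0},
    {"grip": 0.01, "x": -0.0004, "y": 0.065, "z": 0, "rx": 0, "ry": 0, "rz": 0},
    {"grip": 0.01, "x": -0.0005, "y": 0.075, "z": 0, "rx": 0, "ry": 0, "rz": 0},
    {"grip": 0.01, "x": -0.0005, "y": 0.085, "z": 0, "rx": 0, "ry": 0, "rz": 0},
    {"grip": 0.01, "x": -0.0006, "y": 0.095, "z": 0, "rx": 0, "ry": 0, "rz": 0},
    {"grip": 0.01, "x": -0.0006, "y": 0.105, "z": 0, "rx": 0, "ry": 0, "rz": 0},
    {"grip": 0.01, "x": -0.0007, "y": 0.115, "z": 0, "rx": 0, "ry": 0, "rz": 0},
    {"grip": 0.01, "x": -0.0007, "y": 0.12, "z": 0, "rx": 0, "ry": 0, "rz": 0},
    {"grip": 0.01, "x": -0.0007, "y": 0.12, "z": 0, "rx": 0, "ry": 0, "rz": 0},
  ],
)

```text
time_s: 13.7
ee_pos: [0.499, 0.1427, 0.1169]
ee_rot: [0.71, -0.01, -0.704, -0.012]
contact_force: [1.1, -0.2, 16.1]
width: 0.0257
```

Request:
drive_tool(
  series=[
    {"grip": 0.01, "x": 0, "y": 0.005, "z": 0, "rx": 0, "ry": 0, "rz": 0},
    {"grip": 0.01, "x": 0, "y": 0.015, "z": 0, "rx": 0, "ry": 0, "rz": 0},
    {"grip": 0.01, "x": -0.0001, "y": 0.025, "z": 0, "rx": 0, "ry": 0, "rz": 0},
    {"grip": 0.01, "x": -0.0002, "y": 0.035, "z": 0, "rx": 0, "ry": 0, "rz": 0},
    {"grip": 0.01, "x": -0.0003, "y": 0.045, "z": 0, "rx": 0, "ry": 0, "rz": 0},
    {"grip": 0.01, "x": -0.0003, "y": 0.055, "z": 0, "rx": 0, "ry": 0, "rz": 0},
    {"grip": 0.01, "x": -0.0004, "y": 0.065, "z": 0, "rx": 0, "ry": 0, "rz": 0},
    {"grip": 0.01, "x": -0.0004, "y": 0.075, "z": 0, "rx": 0, "ry": 0, "rz": 0},
    {"grip": 0.01, "x": -0.0005, "y": 0.085, "z": 0, "rx": 0, "ry": 0, "rz": 0},
    {"grip": 0.01, "x": -0.0005, "y": 0.095, "z": 0, "rx": 0, "ry": 0, "rz": 0},
    {"grip": 0.01, "x": -0.0006, "y": 0.105, "z": 0, "rx": 0, "ry": 0, "rz": 0},
    {"grip": 0.01, "x": -0.0006, "y": 0.115, "z": 0, "rx": 0, "ry": 0, "rz": 0},
    {"grip": 0.01, "x": -0.0007, "y": 0.121, "z": 0, "rx": 0, "ry": 0, "rz": 0},
    {"grip": 0.01, "x": -0.0007, "y": 0.121, "z": 0, "rx": 0, "ry": 0, "rz": 0},
  ],
)

```text
time_s: 15.1
ee_pos: [0.4949, 0.0207, 0.117]
ee_rot: [0.71, -0.011, -0.704, -0.011]
contact_force: [0.6, -0.3, 12.9]
width: 0.0259
```

Request:
drive_tool(
  series=[
    {"grip": 0.01, "x": -0.005, "y": 0, "z": 0, "rx": 0, "ry": 0, "rz": 0},
    {"grip": 0.01, "x": -0.02, "y": 0, "z": 0, "rx": 0, "ry": 0, "rz": 0},
    {"grip": 0.01, "x": -0.04, "y": 0, "z": 0, "rx": 0, "ry": 0, "rz": 0},
    {"grip": 0.01, "x": -0.06, "y": 0, "z": 0, "rx": 0, "ry": 0, "rz": 0},
    {"grip": 0.01, "x": -0.06, "y": 0.03, "z": 0, "rx": 0, "ry": 0, "rz": 0},
    {"grip": 0.01, "x": -0.06, "y": 0.07, "z": 0, "rx": 0, "ry": 0, "rz": 0},
    {"grip": 0.01, "x": -0.06, "y": 0.1, "z": 0, "rx": 0, "ry": 0, "rz": 0},
    {"grip": 0.01, "x": -0.06, "y": 0.1, "z": 0, "rx": 0, "ry": 0, "rz": 0},
    {"grip": 0.01, "x": -0.06, "y": 0.1, "z": 0, "rx": 0, "ry": 0, "rz": 0},
  ],
)

```text
time_s: 16.0
ee_pos: [0.4877, -0.0787, 0.1743]
ee_rot: [-0.707, 0.011, 0.707, 0.011]
contact_force: [0.1, 0.6, -3.4]
width: 0.0256
```

```bash
python3 - <<'E'
from plant import arm, capture
from scipy.spatial.transform import Rotation as R
import numpy as np, cv2
s=arm.observe(); M=R.from_quat(s["ee_rot"]).as_matrix(); p=s["ee_pos"]; print(p,s["contact_force"],M.round(4).tolist())
d=np.array([.526,-.1512,0])-[p[0],p[1],0]; print("shift to stand",(M.T@d).round(4),"yaw",np.degrees(np.arctan2(-M[1,1],-M[0,1])),"want 64.75")
f=capture("scene")["frame"][:,:,::-1]
cv2.imwrite("pics/s4f.png",f)
cv2.imwrite("pics/s4.png",cv2.resize(f[120:235,205:385],None,fx=4.4,fy=4.4,interpolation=cv2.INTER_CUBIC))
E
```

```text
[ 0.48774253 -0.07873101  0.17427762] [ 0.09199224  0.58954543 -3.35384606] [[-0.0012, -0.0305, -0.9995], [0.0004, -0.9995, 0.0305], [-1.0, -0.0004, 0.0012]]
shift to stand [-0.0001  0.0713 -0.0404] yaw 88.25472014821341 want 64.75
```

View pics/s4.png

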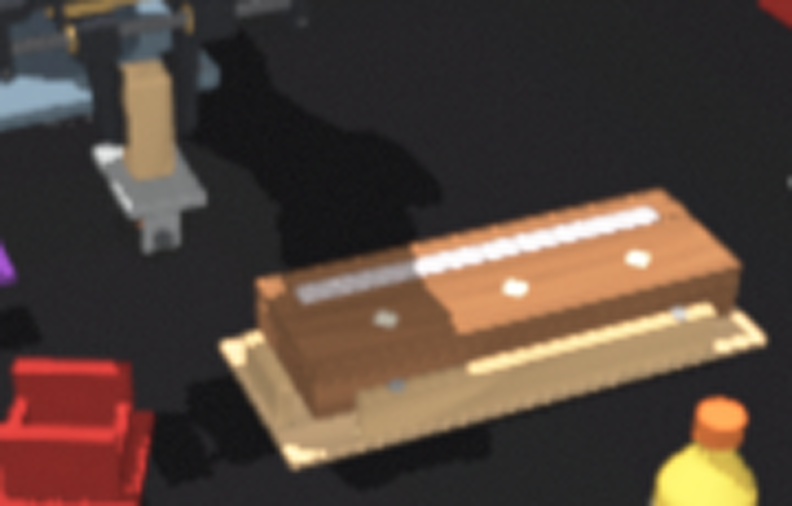

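The strip now lies flush and straight from (300,293) to (655,215) in the crop, and the roller is upright in the grip. Next I'll take it back over the stand.

Request:
drive_tool(
  series=[
    {"grip": 0.01, "x": 0, "y": 0.015, "z": -0.01, "rx": 6, "ry": 0, "rz": 0},
    {"grip": 0.01, "x": 0, "y": 0.035, "z": -0.02, "rx": 12, "ry": 0, "rz": 0},
    {"grip": 0.01, "x": 0, "y": 0.055, "z": -0.03, "rx": 18, "ry": 0, "rz": 0},
    {"grip": 0.01, "x": 0, "y": 0.0713, "z": -0.0404, "rx": 23.5, "ry": 0, "rz": 0},
    {"grip": 0.01, "x": 0, "y": 0.0713, "z": -0.0404, "rx": 23.5, "ry": 0, "rz": 0},
    {"grip": 0.01, "x": 0, "y": 0.0713, "z": -0.0404, "rx": 23.5, "ry": 0, "rz": 0},
    {"grip": 0.01, "x": 0, "y": 0.0713, "z": -0.0404, "rx": 23.5, "ry": 0, "rz": 0},
  ],
)

```text
time_s: 16.75
ee_pos: [0.5263, -0.149, 0.1744]
ee_rot: [-0.69, 0.152, 0.691, 0.153]
contact_force: [-0.2, -0.2, -3.2]
width: 0.0261
```

```bash
cat > chk.py <<'E'
from plant import arm, capture
from scipy.spatial.transform import Rotation as R
import numpy as np, cv2, sys
s=arm.observe(); M=R.from_quat(s["ee_rot"]).as_matrix(); p=s["ee_pos"]; print(p,s["contact_force"],s["width"])
d=np.array([.526,-.1512,0.065])-p; print("shift to stand",(M.T@d).round(4),"yaw",np.degrees(np.arctan2(-M[1,1],-M[0,1])),"want 64.75")
E
python3 chk.py; python3 - <<'E'
from plant import capture
import cv2,numpy as np
f=capture("top")["frame"][:,:,::-1]; a=cv2.resize(f[175:255,290:390],None,fx=4,fy=4,interpolation=cv2.INTER_CUBIC)
f=capture("scene")["frame"][:,:,::-1]; b=cv2.resize(f[145:245,180:280],None,fx=4,fy=4,interpolation=cv2.INTER_CUBIC)
o=np.zeros((400,800,3),np.uint8); o[:320,:400]=a; o[:,400:]=b; cv2.imwrite("pics/s5.png",o)
E
```

```text
[ 0.52633164 -0.14897847  0.17438689] [-0.20750244 -0.20285854 -3.16721626] 0.026128629247524227
shift to stand [ 0.1094  0.0022 -0.0008] yaw 65.05172034346599 want 64.75
```

View pics/s5.png

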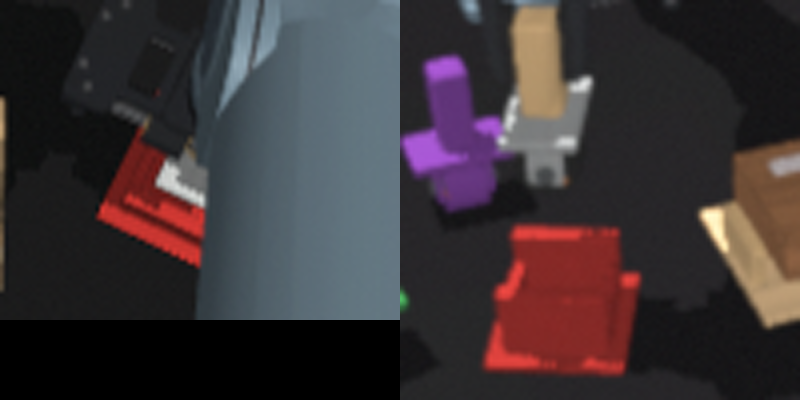

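The roller is upright and square above the stand (right panel, plate at (545,130), stand at (565,300)). I'll lower it.

Request:
drive_tool(
  series=[
    {"grip": 0.01, "x": 0.01, "y": 0.002, "z": -0.0008, "rx": 0.3, "ry": 0, "rz": 0},
    {"grip": 0.01, "x": 0.03, "y": 0.002, "z": -0.0008, "rx": 0.3, "ry": 0, "rz": 0},
    {"grip": 0.01, "x": 0.05, "y": 0.002, "z": -0.0008, "rx": 0.3, "ry": 0, "rz": 0},
    {"grip": 0.01, "x": 0.055, "y": 0.002, "z": -0.0008, "rx": 0.3, "ry": 0, "rz": 0},
    {"grip": 0.01, "x": 0.055, "y": 0.002, "z": -0.0008, "rx": 0.3, "ry": 0, "rz": 0},
    {"grip": 0.01, "x": 0.055, "y": 0.002, "z": -0.0008, "rx": 0.3, "ry": 0, "rz": 0},
  ],
)

```text
time_s: 17.45
ee_pos: [0.5271, -0.1533, 0.1203]
ee_rot: [0.69, -0.156, -0.689, -0.156]
contact_force: [-0.2, -0.3, -3.9]
width: 0.0255
```

```bash
python3 chk.py
```

```text
[ 0.52705723 -0.15327496  0.12026765] [-0.22575426 -0.25148056 -3.92302887] 0.02545063295185153
shift to stand [ 0.0553 -0.0014  0.0019] yaw 64.5453241256484 want 64.75
```

Request:
drive_tool(
  series=[
    {"grip": 0.01, "x": 0.01, "y": -0.001, "z": 0.0012, "rx": 0, "ry": 0, "rz": 0},
    {"grip": 0.01, "x": 0.025, "y": -0.001, "z": 0.0012, "rx": 0, "ry": 0, "rz": 0},
    {"grip": 0.01, "x": 0.04, "y": -0.001, "z": 0.0012, "rx": 0, "ry": 0, "rz": 0},
    {"grip": 0.01, "x": 0.048, "y": -0.001, "z": 0.0012, "rx": 0, "ry": 0, "rz": 0},
    {"grip": 0.01, "x": 0.052, "y": -0.001, "z": 0.0012, "rx": 0, "ry": 0, "rz": 0},
    {"grip": 0.01, "x": 0.052, "y": -0.001, "z": 0.0012, "rx": 0, "ry": 0, "rz": 0},
    {"grip": 0.01, "x": 0.052, "y": -0.001, "z": 0.0012, "rx": 0, "ry": 0, "rz": 0},
  ],
)

```text
time_s: 18.15
ee_pos: [0.5264, -0.1519, 0.0682]
ee_rot: [0.69, -0.156, -0.689, -0.156]
contact_force: [-0.3, 0.5, -3.9]
width: 0.0258
```

```bash
python3 chk.py
```

```text
[ 0.52641807 -0.15186417  0.06819324] [-0.25043523  0.47522341 -3.85825363] 0.025802594483155236
shift to stand [ 0.0032 -0.0004  0.0007] yaw 64.54101227169342 want 64.75
```

Request:
drive_tool(
  series=[
    {"grip": 0.01, "x": 0.001, "y": 0, "z": 0, "rx": 0, "ry": 0, "rz": 0},
    {"grip": 0.01, "x": 0.002, "y": 0, "z": 0, "rx": 0, "ry": 0, "rz": 0},
    {"grip": 0.01, "x": 0.003, "y": 0, "z": 0, "rx": 0, "ry": 0, "rz": 0},
    {"grip": 0.01, "x": 0.003, "y": 0, "z": 0, "rx": 0, "ry": 0, "rz": 0},
  ],
)

```text
time_s: 18.55
ee_pos: [0.5261, -0.1518, 0.0651]
ee_rot: [0.69, -0.156, -0.69, -0.156]
contact_force: [-1.6, 0.2, 0.2]
width: 0.0256
```

The stand now carries the weight. I'll release and back off.

Request:
drive_tool(
  series=[
    {"grip": 0.035, "x": 0, "y": 0, "z": 0, "rx": 0, "ry": 0, "rz": 0},
    {"grip": 0.06, "x": 0, "y": 0, "z": 0, "rx": 0, "ry": 0, "rz": 0},
    {"grip": 0.085, "x": 0, "y": 0, "z": 0, "rx": 0, "ry": 0, "rz": 0},
    {"grip": 0.085, "x": 0, "y": 0, "z": 0, "rx": 0, "ry": 0, "rz": 0},
    {"grip": 0.085, "x": 0, "y": 0, "z": 0, "rx": 0, "ry": 0, "rz": 0},
    {"grip": 0.085, "x": 0, "y": 0, "z": 0, "rx": 0, "ry": 0, "rz": 0},
    {"grip": 0.085, "x": -0.01, "y": 0, "z": 0, "rx": 0, "ry": 0, "rz": 0},
    {"grip": 0.085, "x": -0.04, "y": 0, "z": 0, "rx": 0, "ry": 0, "rz": 0},
    {"grip": 0.085, "x": -0.08, "y": 0, "z": 0, "rx": 0, "ry": 0, "rz": 0},
    {"grip": 0.085, "x": -0.12, "y": 0, "z": 0, "rx": 0, "ry": 0, "rz": 0},
    {"grip": 0.085, "x": -0.15, "y": 0, "z": 0, "rx": 0, "ry": 0, "rz": 0},
    {"grip": 0.085, "x": -0.15, "y": 0, "z": 0, "rx": 0, "ry": 0, "rz": 0},
    {"grip": 0.085, "x": -0.15, "y": 0, "z": 0, "rx": 0, "ry": 0, "rz": 0},
  ],
)

```text
time_s: 19.85
ee_pos: [0.5262, -0.1518, 0.2156]
ee_rot: [0.69, -0.156, -0.689, -0.156]
contact_force: [-0.9, 0.6, -1.3]
width: 0.0853
```

```bash
python3 chk.py; python3 - <<'E'
from plant import capture
import cv2,numpy as np
from h import *
c=capture("wrist");f=c["frame"][:,:,::-1].copy()
K2,P2=c["camera_matrix"],c["pose"]; p0=np.array([.5258,-.1522]); a=np.radians(-25.3);X=np.array([np.cos(a),np.sin(a)]);Y=np.array([-X[1],X[0]])
for hx,hy,z,col in((.013,.013,.126,(255,0,0)),(.036,.023,.062,(0,255,0)),(.048,.045,0,(255,255,0))):
    q=[proj(np.r_[p0+sx*hx*X+sy*hy*Y,z],K2,P2) for sx,sy in((1,1),(1,-1),(-1,-1),(-1,1))]
    cv2.polylines(f,[np.int32(np.array(q)*16)],True,col,1,cv2.LINE_AA,4)
q=proj([.526,-.152,.06],K2,P2).astype(int); x,y=max(q[0]-65,0),max(q[1]-65,0)
a=cv2.resize(f[y:y+130,x:x+130],(400,400),interpolation=cv2.INTER_CUBIC)
g=capture("scene")["frame"][:,:,::-1]; b=cv2.resize(g[100:330,170:400],(400,400),interpolation=cv2.INTER_CUBIC)
cv2.imwrite("pics/s6.png",np.hstack([a,b]))
E
```

```text
[ 0.5261708  -0.151807    0.21562082] [-0.85632264  0.58836619 -1.28515458] 0.08525583280098378
shift to stand [ 0.1506 -0.0004  0.0007] yaw 64.54221584221607 want 64.75
```

View pics/s6.png

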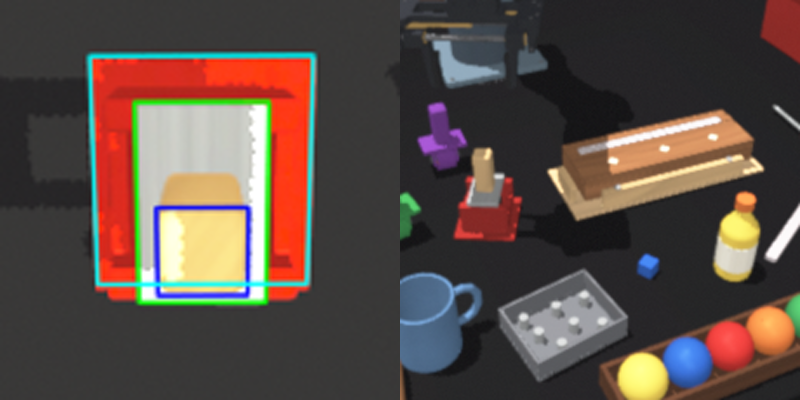

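The roller is upright and centred in its stand: the handle, plate and stand outlines all match within about 1–2 mm. The strip is flush and the bystanders haven't moved, so I'll hand the job in.

```bash
python3 -c "
from plant import arm
print(arm.finish_job())"
```

```text
the job is handed in; nothing more can be done
None
```

The strip is rolled home, the roller is back upright in its stand and released, and the job is handed in at about 20 s of the 70 s allowed. No verdict came back, and I had no direct reading of the strip joints or the wheel turn.

- **Rolling:** I felt down onto the -y end of the strip; the first section slid at about 11–12 N and stopped. I then rolled the full length and back. At the checks between strokes the press was about 16–20 N, after allowing for roughly 3.5 N of roller weight. Force is only reported at the end of each move, so peaks within a stroke were not seen.
- **Strip:** Under load the roller height stayed at 0.1167–0.1172 m along the strip, which fits every section being on its stop. In the last pictures the strip lies straight and flush.
- **Roller:** The stand carried its weight before release. In the final wrist view its handle and plate matched the expected position within about 2 mm, and it stands upright.
- **Surroundings:** By eye, the objects in the last view (mug, bolts, glue, chalk and spare bar) look undisturbed.
- **Things that went wrong:** My first move call was refused for missing keys and moved nothing. While rolling, the roller drifted about 2–3 mm sideways; I corrected part of that, and it stayed within the wheel's overlap of the strip.

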